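Mount the filter beside the amplifier

TASK

Lift the black filter module out of the yellow parts bin, set it down (do not drop it) on its feet on the aluminium tray, on the wide empty side of the gold-coloured amplifier that is bolted there, and slide it up until its long side is flush against the amplifier's long side, with no gap and the ends of the two cases level. Leave the blue module in the bin as it lies, and do not disturb the two rubber caps and the screwdriver on the bench.

Things in the scene. Friction and masses are not known exactly. Their poses are not given: they have to be found in the camera images.
- filter: Loose black module, 350 g give or take, in the bin side by side with the blue one, about 50 mm between them, long sides roughly along the bin's x: sizes in mm: case 96 long (x), 50 wide (y), 40 high; each short end has a foot (15 long, 4 high) and a connector 16 thick, 15 long, 24 up; 126 over all, same both ways round. Origin: centre of underside
- attenuator: Bystander: loose blue module of exactly the filter's shape and size, in the bin next to it (which of the two is on which side varies). Origin: centre of the underside.
- bin: Fixed yellow open-topped bin, 170 mm (its x) x 220 mm (its y) outside, 55 mm high, walls and floor 5 mm thick. Origin: centre of the underside, z up.
- tray: Fixed aluminium tray, a flat plate 170 mm (its x) x 250 mm (its y), its top 12 mm above the bench, no rim. Origin: centre of the underside. The amplifier is bolted on it, 55 mm towards its +y; the side towards -y is empty.
- amplifier: Gold-coloured, fins to 48 high, bolted to the tray, axes parallel to the tray's; sizes in mm: case 96 long (x), 50 wide (y), 40 high; each short end has a foot (15 long, 4 high) and a connector 16 thick, 15 long, 24 up; 126 over all, same both ways round. Origin: centre of underside, on the tray's top. Filter home: against its y = -25 face, origin at x 0, y -50, z 0 in this frame.
- cap_a: Bystander: loose black rubber dust cap standing on the bench, 22 mm diameter, 20 mm high. Origin: centre of the underside.
- cap_b: Bystander: second dust cap, the same as the first.
- screwdriver: Bystander: loose screwdriver with a red handle, 190 mm long, lying on the bench beyond the work. Origin: underside, near its middle; its x axis runs along it.

How it is judged:
On the way, in this order (a step that is already met when the one before it is completed fails the run):
1. the filter has been lifted clear of the bin: its underside above the rim (z of filter in the frame of bin above 0.06 m), for 0.1 s.
2. the filter stands upright on the tray (angle between filter's own z axis and vertical below 0.06 rad and z of filter in the frame of tray between 0.009 and 0.015 m and contact force between filter and tray above 0.3 N), for 0.1 s.
At the end, for the whole second after the job is handed in: The filter stands upright (within 0.06 rad) on the tray's top (within 3 mm), at rest, its long side against the amplifier's -y long side with a gap under 2 mm, parallel within 0.04 rad, the case ends level within 7 mm; the blue module lies in the bin (angle between filter's own z axis and vertical below 0.06 rad and z of filter in the frame of tray between 0.009 and 0.015 m and y of filter in the frame of amplifier between -0.052 and -0.048 m and x of filter in the frame of amplifier between -0.007 and 0.007 m and angle between the x axis of filter and the x axis of amplifier, either way round below 0.04 rad and linear speed of filter below 0.01 m/s and angular speed of filter below 0.1 rad/s and x of attenuator in the frame of bin between -0.05 and 0.05 m and y of attenuator in the frame of bin between -0.1 and 0.1 m and z of attenuator in the frame of bin below 0.02 m); the robot touches nothing.
It fails at once if the filter is let fall: touched by nothing while more than 15 mm above its resting height on the tray (z of filter in the frame of tray above 0.027 m and contact force between filter and anything else below 0.01 N).
It fails at once if the blue module is shifted by more than 20 mm or tipped by more than 0.3 rad (distance of attenuator from where it was at the start of the episode above 0.02 m or angle between attenuator's own z axis and vertical above 0.3 rad).
It fails at once if a cap or the screwdriver is shifted by more than 20 mm (distance of any of cap_a, cap_b, screwdriver from where it was at the start of the episode above 0.02 m).
It also fails if it takes over 48 s, if anything falls off the work surface, if the arm or the gripper's body presses on something with over 40 N, if the wrist force passes 120 N, or if a joint passes its speed limit or range.

ROBOT

A 6-joint arm with a two-finger parallel gripper is mounted at the origin on the work surface. World frame = base frame: x ahead of the robot, y to its left, z up, the work surface at z = 0. Lengths are in m, angles in rad, forces in N, time in s.
With the tool pointing down it reaches from about 0.225 to 0.875 m from the base axis. Payload 3.4 kg.
Tool frame: the origin (TCP) lies where the fingers leave the gripper's body, on its centre line; the fingertips stand 73 mm ahead of it and the grasp point (between the pads) lies 54 mm ahead of it (manip.pinch_z is the distance from the TCP to the grasp point, in m); z points along the fingers, y is the line along which they close (so a half turn about z gives the same grasp; the last joint's range is limited). The gripper opens to 85 mm and grips with 20 to 120 N. Pads are 22 mm wide; open, the fingers measure 114 mm over their backs; the gripper's body (76 mm by 85 mm) begins 54 mm behind the grasp point. The pads swing forward as they close: fully open they stand 13 mm farther back than shut.
Start: joints at [-1.339, 0.276, 1.505, -0, 1.361, -0.121], TCP at [0.199, -0.54, 0.304] pointing down, gripper open.
Joint ranges: [-2.89, 2.89], [-0.75, 2.08], [0.22, 2.7], [-1.18, 4.32], [0.11, 2.71], [-2.7, 2.7]. Speed limits (rad/s): [2.57, 2.57, 3.14, 3.14, 3.14, 3.14].

INTERFACE

Orientations are given as a unit quaternion [w, x, y, z].
In Python, from rig import readout, imaging, manip gives the robot as it stands. The module is installed in compiled form; this text tells all that it offers.
- The arm moves only by the tool servo_tool, never from a script. Its argument "moves" is a list of rows, each an object with "dp": the shift along the tool's x, y, z in units of 0.2 m (1.0 is 0.2 m), a list of three; "delta_rot": the turn, a rotation vector about the tool's x, y, z in units of 0.1 rad (1.0 is 0.1 rad), a list of three; "fingers": the opening, from 0 (shut) to 1 (fully open). In form: [{"dp": [dx, dy, dz], "delta_rot": [wx, wy, wz], "fingers": fingers}, ...]. A call has 1 to 5 rows; each row shifts and turns the commanded pose from where the row before left it, along the tool's axes as they then stand; what a row does not reach is not made up. A row lasts 1/10 s, in which the tool goes at most 50 mm and 8.59 degrees, less where a joint would pass 70% of its speed; a pose out of reach is approached as far as the arm can. A call with a number of a shift or a turn outside -1 to 1 is refused whole. A call with a gripper value outside its range is refused whole. The fingers move at their own pace and stop on an object; "force" is the grip in N (left out, the last holds). Time passes only in rows, so rows that do not move let the fingers close. It gives the time, the measured TCP pose, the force, the opening and the grip force at its end, in the units of the state.
- readout.get_state(): the state, without advancing time (a new reading comes with each control period).
- imaging.get_image(name): name is "side" or "top"; returns (picture, depth): 400x640x3 uint8, red, green, blue; 400x640 float32, m along the optical axis (not along the pixel's ray), 0 where there is no reading.
- imaging.calibration(name): a dict with "intrinsics" (3x3 intrinsics, pixels), "dist" ([k1, k2, p1, p2, k3] as OpenCV has them; the pictures are not rectified), "R" (3x3) and "t" (3): a world point X has camera coordinates R X + t. Camera axes: x right, y down, z forward; pixel columns grow to the right and rows downward; lengths in m; the calibration is good to about 2 mm. A picture is of the moment at which its call begins. calibration takes no time and is no camera call.
- manip.sign_off(): hands the job in; it is judged then, once.
The state is a dict: "clock": time; "qpos": joint angles; "qd": joint speeds; "effort": joint torques, N m; "position": TCP position; "ee_rot": TCP orientation; "contact_force": force on the tool from outside, world axes, zero at the start; "moment": the same for the moment, N m; "width": finger opening in m; "gripper_force": force on a finger pad.
Only numpy, scipy, OpenCV 4.12 (cv2) and the standard library are available. Lean on these libraries where they do the work, as an engineer would, in place of code of your own. Each camera call takes 0.05 s, during which the arm holds its last target. There are 200 camera calls.

## Working session

There is one attempt and no reset: what is moved stays moved. The work goes in short steps, Python scripts to look and compute and a tool call to move; the robot and the scene stay as the last step left them, time stands still between calls to the robot, and variables do not carry over. Pictures are saved under pics/ and viewed, at most 10 in all, crops included, and the job is handed in when it is done.

Besides the shell and the picture viewer there is one more tool, called after "Emit:" by a JSON object that holds its "api" and its "payload". servo_tool: Moves the arm, as the interface text tells. Its arguments: {"type":"object","properties":{"moves":{"type":"array"},"force":{"type":"number"}},"required":["moves"]}

```bash
mkdir -p pics
cat > h.py <<'E'
import numpy as np, cv2
from rig import readout, imaging, manip
def grab(n):
    im,d=imaging.get_image(n); c=imaging.calibration(n)
    return im,d,c
def world(c,d):
    # depth image -> world points
    K=np.array(c["intrinsics"]);h,w=d.shape
    u,v=np.meshgrid(np.arange(w),np.arange(h))
    p=cv2.undistortPoints(np.stack([u,v],-1).reshape(-1,1,2).astype(np.float64),K,np.array(c["dist"])).reshape(h,w,2)
    P=np.concatenate([p*d[...,None],d[...,None]],-1)
    return (P-np.array(c["t"]))@np.array(c["R"])
E
python3 - <<'E'
from h import *
for n in("top","side"):
    im,d,c=grab(n); cv2.imwrite(f"pics/{n}0.png",im[...,::-1]); np.savez(f"{n}0.npz",im=im,d=d)
    print(n,np.round(c["t"],3),np.round(-np.array(c["R"]).T@c["t"],3),(d>0).mean())
s=readout.get_state();print(s)
E
```

```text
top [0.02  0.64  0.858] [0.483 0.01  0.955] 0.99625390625
side [0.546 0.236 0.716] [0.248 0.614 0.654] 0.99595703125
{'clock': 0.1, 'qpos': array([-1.33896914e+00,  2.76515472e-01,  1.50600511e+00, -5.84322339e-05,
        1.36070824e+00, -1.20994670e-01]), 'qd': array([ 9.36325008e-05, -1.29323010e-03, -3.19333808e-03, -6.43198190e-04,
       -7.95573283e-04, -6.34812581e-04]), 'effort': array([ 2.15711138e-03, -4.17696941e+01, -2.46404332e+01, -1.08411084e-04,
        5.81532033e-03,  1.12789607e-05]), 'position': array([ 0.19858881, -0.5392363 ,  0.30313597]), 'ee_rot': array([-8.15248493e-04,  9.84478502e-01,  1.75503303e-01, -7.38369804e-05]), 'contact_force': array([-0.31073235,  0.01762232, -0.59761797]), 'moment': array([-0.02006433, -0.01418509, -0.01993168]), 'gripper_force': 0.0, 'width': 0.08553031623941747}
```

View pics/top0.png

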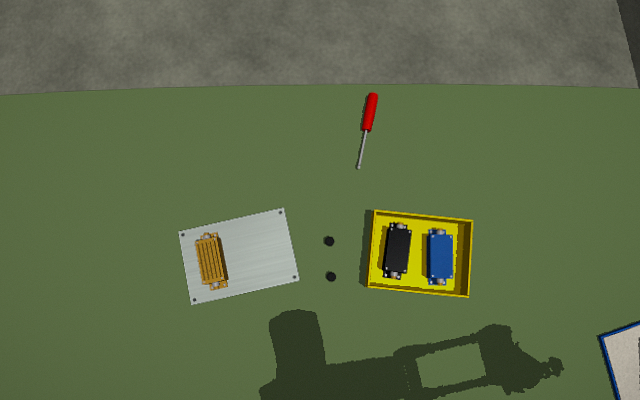

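View pics/side0.png

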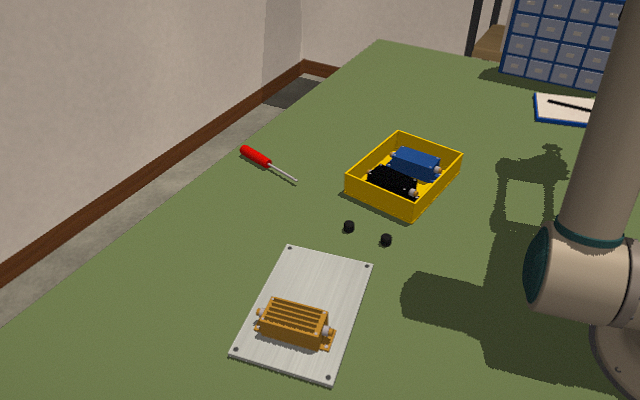

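The top view shows the tray at left with the amplifier at (210,260), its empty side towards the bin. The caps are at (329,241) and (331,277). The bin is at (420,254), with the black filter at (397,250) and the blue module at (440,256). The side view agrees with this. Next I'll measure.

```bash
cat >> h.py <<'E'
def rect(P,m,lo,hi,s=10000.):
    q=P[m&(P[...,2]>lo)&(P[...,2]<hi)]
    (c,wh,a)=cv2.minAreaRect((q[:,:2]*s).astype(np.float32))
    a=np.radians(a)
    if wh[0]<wh[1]: wh=wh[::-1]; a+=np.pi/2
    a=(a+np.pi/2)%np.pi-np.pi/2
    return np.round(np.array(c)/s,4),np.round(np.array(wh)/s,4),round(np.degrees(a),2),round(float(np.median(q[:,2])),4),len(q)
def masks(im):
    H=cv2.cvtColor(im,cv2.COLOR_RGB2HSV); h,s,v=[H[...,i].astype(int) for i in range(3)]
    u=np.arange(640)[None,:]+0*h; r=np.arange(400)[:,None]+0*h
    return H,h,s,v,u,r
E
python3 - <<'E'
from h import *
z=np.load("top0.npz");im,d=z["im"],z["d"];c=imaging.calibration("top");P=world(c,d)
H,h,s,v,u,r=masks(im)
for p in [(397,250),(440,256),(208,260),(212,255),(255,250),(420,215),(420,250),(340,200),(329,241),(331,277)]:
    print(p,H[p[1],p[0]],np.round(P[p[1],p[0]],4))
box=lambda a,b,e,f:(u>a)&(u<b)&(r>e)&(r<f)
print("bin rim",rect(P,box(355,485,200,305)&(h>20)&(h<35)&(s>150),.050,.062))
print("filter top",rect(P,box(380,416,215,285)&(v<70),.041,.053))
print("blue top",rect(P,box(418,465,220,290)&(h>95)&(h<130),.041,.053))
print("amp top",rect(P,box(185,235,225,300)&(s>120),.046,.070))
print("amp all",rect(P,box(185,235,225,300)&(s>120),.02,.070))
print("tray",rect(P,box(170,310,200,310),.008,.018))
K=np.array(c["intrinsics"]);print(K)
E
```

```text
(397, 250) [150  15  35] [ 0.5388 -0.1505  0.0445]
(440, 256) [107 203 142] [ 0.5245 -0.2443  0.0455]
(208, 260) [ 20 200 161] [0.5193 0.2584 0.0589]
(212, 255) [ 20 199 101] [0.53   0.2498 0.0594]
(255, 250) [ 57  13 180] [0.5433 0.1642 0.0142]
(420, 215) [ 25 255 212] [ 0.6138 -0.2018  0.0558]
(420, 250) [ 30 255 196] [ 0.5405 -0.2096  0.0074]
(340, 200) [ 44  93 113] [ 0.6589 -0.0297 -0.    ]
(329, 241) [30 18 29] [ 0.5617 -0.0028  0.0231]
(331, 277) [40 31 25] [ 0.4821 -0.0063  0.0242]
bin rim (array([ 0.5315, -0.2   ]), array([0.2206, 0.1709]), np.float64(83.67), 0.0549, 882)
filter top (array([ 0.54  , -0.1509]), array([0.0946, 0.0491]), np.float64(-9.75), 0.0455, 950)
blue top (array([ 0.5248, -0.2462]), array([0.0965, 0.0512]), np.float64(-3.53), 0.0453, 1014)
amp top (array([0.5198, 0.2574]), array([0.0969, 0.0503]), np.float64(12.52), 0.0539, 994)
amp all (array([0.5192, 0.2571]), array([0.1242, 0.0504]), np.float64(11.98), 0.0535, 1135)
tray (array([0.5315, 0.2048]), array([0.2501, 0.1715]), np.float64(-77.54), 0.0126, 6864)
[[417.24755197   0.         320.77323421]
 [  0.         417.24755197 204.10574386]
 [  0.           0.           1.        ]]
```

```bash
cat >> h.py <<'E'
from scipy.spatial.transform import Rotation as Ro
def go(x,y,z,yaw,step=.045,rs=.1):
    """print state and rows (tool units) to put TCP at x,y,z, tool x at yaw deg, pointing down"""
    s=readout.get_state(); p=s["position"]; R=Ro.from_quat(np.roll(s["ee_rot"],-1))
    T=Ro.from_matrix(np.array([[np.cos(np.radians(yaw)),np.sin(np.radians(yaw)),0],[np.sin(np.radians(yaw)),-np.cos(np.radians(yaw)),0],[0,0,-1]]))
    rv=(R.inv()*T).as_rotvec(); D=np.array([x,y,z])-p
    n=max(1,int(np.ceil(max(np.linalg.norm(D)/step,np.abs(rv).max()/rs))))
    x0=R.as_matrix()[:,0]
    print("t",round(s["clock"],2),"p",np.round(p,4),"yaw",round(np.degrees(np.arctan2(x0[1],x0[0])),2),"w",round(s["width"],4),"gf",round(s["gripper_force"],1),"F",np.round(s["contact_force"],1),"n",n)
    print("total dp units",np.round(R.inv().apply(D)/.2,3),"rot units",np.round(rv/.1,3))
    for i in range(n):
        Rc=R*Ro.from_rotvec(rv*i/n)
        print(i,np.round(Rc.inv().apply(D/n)/.2,3),np.round(rv/n/.1,2))
E
python3 - <<'E'
from h import *
go(.540,-.151,.18,-9.75)
E
```

```text
t 0.1 p [ 0.1986 -0.5392  0.3031] yaw 20.22 w 0.0855 gf 0.0 F [-0.3  0.  -0.6] n 12
total dp units [ 2.273 -1.231  0.618] rot units [-1.60e-02  3.00e-03  5.23e+00]
0 [ 0.189 -0.103  0.052] [-0.    0.    0.44]
1 [ 0.185 -0.111  0.051] [-0.    0.    0.44]
2 [ 0.18  -0.119  0.051] [-0.    0.    0.44]
3 [ 0.174 -0.126  0.051] [-0.    0.    0.44]
4 [ 0.169 -0.134  0.051] [-0.    0.    0.44]
5 [ 0.163 -0.141  0.051] [-0.    0.    0.44]
6 [ 0.156 -0.148  0.051] [-0.    0.    0.44]
7 [ 0.15  -0.155  0.051] [-0.    0.    0.44]
8 [ 0.143 -0.161  0.051] [-0.    0.    0.44]
9 [ 0.136 -0.167  0.051] [-0.    0.    0.44]
10 [ 0.128 -0.173  0.051] [-0.    0.    0.44]
11 [ 0.121 -0.178  0.051] [-0.    0.    0.44]
```

Emit:
{"api": "servo_tool", "payload": {"moves": [{"dp":[0.19,-0.1,0.05],"delta_rot":[0,0,0.44],"fingers":0.78},{"dp":[0.185,-0.11,0.05],"delta_rot":[0,0,0.44],"fingers":0.78},{"dp":[0.18,-0.12,0.05],"delta_rot":[0,0,0.44],"fingers":0.78},{"dp":[0.175,-0.125,0.05],"delta_rot":[0,0,0.44],"fingers":0.78},{"dp":[0.17,-0.135,0.05],"delta_rot":[0,0,0.44],"fingers":0.78}]}}

```text
clock: 0.6
position: [0.3426, -0.3768, 0.2532]
ee_rot: [-0.0, 0.998, 0.065, -0.0]
contact_force: [1.0, -0.7, 0.1]
width: 0.0664
gripper_force: 0.0
```

Emit:
{"api": "servo_tool", "payload": {"moves": [{"dp":[0.16,-0.14,0.05],"delta_rot":[0,0,0.44],"fingers":0.78},{"dp":[0.155,-0.15,0.05],"delta_rot":[0,0,0.44],"fingers":0.78},{"dp":[0.15,-0.155,0.05],"delta_rot":[0,0,0.44],"fingers":0.78},{"dp":[0.14,-0.16,0.05],"delta_rot":[0,0,0.44],"fingers":0.78},{"dp":[0.13,-0.165,0.05],"delta_rot":[0,0,0.44],"fingers":0.78}]}}

```text
clock: 1.1
position: [0.4828, -0.2159, 0.2033]
ee_rot: [-0.0, 0.999, -0.044, -0.0]
contact_force: [0.6, -1.2, 0.3]
width: 0.0669
gripper_force: 0.0
```

Run:
```python
from h import *
go(.540,-.151,.18,-9.75)
```

```text
t 1.1 p [ 0.4828 -0.2159  0.2033] yaw -5.09 w 0.0669 gf 0.0 F [ 0.6 -1.2  0.3] n 2
total dp units [ 0.256 -0.349  0.116] rot units [-0.     0.003  0.813]
0 [ 0.128 -0.174  0.058] [-0.    0.    0.41]
1 [ 0.121 -0.179  0.058] [-0.    0.    0.41]
```

Emit:
{"api": "servo_tool", "payload": {"moves": [{"dp":[0.125,-0.175,0.06],"delta_rot":[0,0,0.41],"fingers":0.78},{"dp":[0.12,-0.18,0.06],"delta_rot":[0,0,0.41],"fingers":0.78},{"dp":[0,0,0],"delta_rot":[0,0,0],"fingers":0.78},{"dp":[0,0,0],"delta_rot":[0,0,0],"fingers":0.78}]}}

```text
clock: 1.5
position: [0.5384, -0.1512, 0.179]
ee_rot: [-0.0, 0.997, -0.083, -0.001]
contact_force: [-0.5, 0.0, 0.3]
width: 0.0669
gripper_force: 0.0
```

Run:
```python
from h import *
go(.540,-.151,.082,-9.75,step=.025)
im,d,c=grab("top"); cv2.imwrite("pics/top1.png",cv2.resize(im[150:350,300:540,::-1],None,fx=3,fy=3)[:600])
```

```text
t 1.5 p [ 0.5384 -0.1512  0.179 ] yaw -9.53 w 0.0669 gf 0.0 F [-0.5  0.   0.3] n 4
total dp units [ 0.009 -0.003  0.485] rot units [0.001 0.021 0.039]
0 [ 0.002 -0.001  0.121] [0.   0.01 0.01]
1 [ 0.002 -0.001  0.121] [0.   0.01 0.01]
2 [ 0.002 -0.001  0.121] [0.   0.01 0.01]
3 [ 0.002 -0.001  0.121] [0.   0.01 0.01]
```

View pics/top1.png

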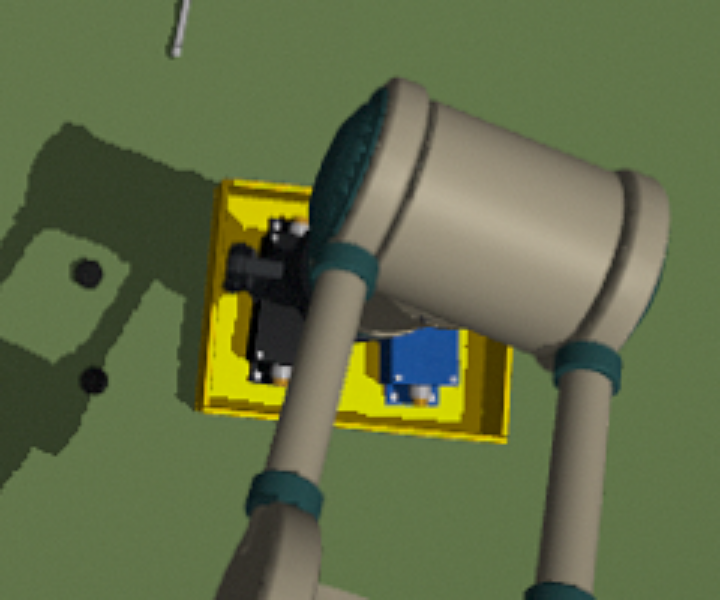

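The crop shows the left finger at about (255,265), straddling the filter and inside the bin wall. I'll descend and grip.

Emit:
{"api": "servo_tool", "payload": {"moves": [{"dp":[0.005,0,0.12],"delta_rot":[0,0.02,0.04],"fingers":0.78},{"dp":[0.003,0,0.12],"delta_rot":[0,0,0],"fingers":0.78},{"dp":[0,0,0.12],"delta_rot":[0,0,0],"fingers":0.78},{"dp":[0,0,0.12],"delta_rot":[0,0,0],"fingers":0.78},{"dp":[0,0,0],"delta_rot":[0,0,0],"fingers":0.78}]}}

```text
clock: 2.05
position: [0.5373, -0.1532, 0.0816]
ee_rot: [-0.001, 0.996, -0.088, -0.002]
contact_force: [-1.3, 0.0, 0.3]
width: 0.0662
gripper_force: 0.0
```

Emit:
{"api": "servo_tool", "payload": {"moves": [{"dp":[0,0,0],"delta_rot":[0,0,0],"fingers":0.55},{"dp":[0,0,0],"delta_rot":[0,0,0],"fingers":0.5},{"dp":[0,0,0],"delta_rot":[0,0,0],"fingers":0.4},{"dp":[0,0,0],"delta_rot":[0,0,0],"fingers":0.4},{"dp":[0,0,0],"delta_rot":[0,0,0],"fingers":0.4}], "force": 50}}

```text
clock: 2.55
position: [0.5405, -0.1529, 0.085]
ee_rot: [0.001, 0.996, -0.086, 0.002]
contact_force: [-1.1, -1.3, 4.4]
width: 0.0493
gripper_force: 55.0
```

Emit:
{"api": "servo_tool", "payload": {"moves": [{"dp":[0,0,-0.1],"delta_rot":[0,0,0],"fingers":0.4},{"dp":[0,0,-0.15],"delta_rot":[0,0,0],"fingers":0.4},{"dp":[0,0,-0.2],"delta_rot":[0,0,0],"fingers":0.4},{"dp":[0,0,-0.15],"delta_rot":[0,0,0],"fingers":0.4},{"dp":[0,0,-0.05],"delta_rot":[0,0,0],"fingers":0.4}]}}

```text
clock: 3.05
position: [0.5413, -0.1528, 0.2172]
ee_rot: [0.001, 0.996, -0.086, 0.004]
contact_force: [0.8, -0.2, -3.5]
width: 0.0491
gripper_force: 54.3
```

Run:
```python
from h import *
a=np.radians(12.45)
# placing: 85 mm from amp centre along tray -y
A=np.array([.5196,.2578]); T=A+.085*np.array([np.sin(a),-np.cos(a)]);print(T)
im,d,c=grab("side"); cv2.imwrite("pics/side1.png",cv2.resize(im[40:260,280:520,::-1],None,fx=2.7,fy=2.7))
go(*T,.20,12.45,step=.04)
```

```text
[0.53792494 0.17479882]
t 3.1 p [ 0.5411 -0.1527  0.217 ] yaw -9.91 w 0.0494 gf 54.3 F [-0.2 -0.2 -1.8] n 9
total dp units [-0.298 -1.611  0.081] rot units [ 0.028 -0.075 -3.902]
0 [-0.033 -0.179  0.009] [ 0.   -0.01 -0.43]
1 [-0.025 -0.18   0.009] [ 0.   -0.01 -0.43]
2 [-0.017 -0.181  0.009] [ 0.   -0.01 -0.43]
3 [-0.01  -0.182  0.009] [ 0.   -0.01 -0.43]
4 [-0.002 -0.182  0.009] [ 0.   -0.01 -0.43]
5 [ 0.006 -0.182  0.009] [ 0.   -0.01 -0.43]
6 [ 0.014 -0.181  0.009] [ 0.   -0.01 -0.43]
7 [ 0.022 -0.181  0.009] [ 0.   -0.01 -0.43]
8 [ 0.03  -0.18   0.009] [ 0.   -0.01 -0.43]
```

View pics/side1.png

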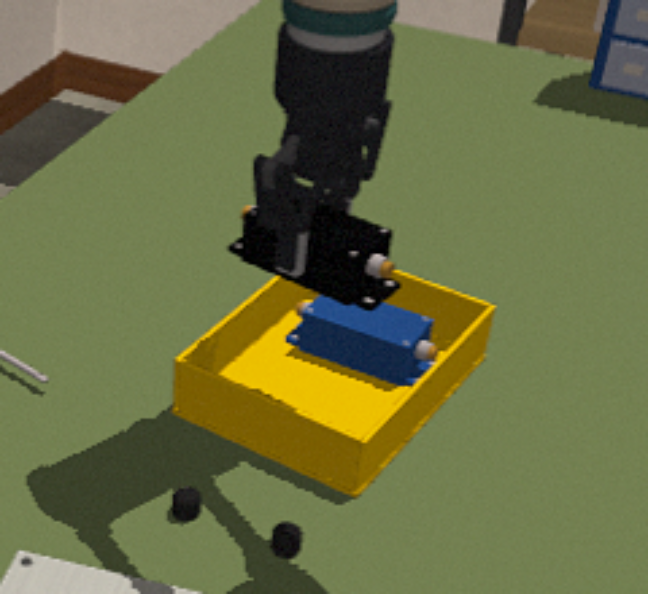

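The filter is held level above the bin and the blue module is undisturbed. Next I'll carry it over to the tray.

Emit:
{"api": "servo_tool", "payload": {"moves": [{"dp":[-0.03,-0.12,0],"delta_rot":[0,-0.02,-0.4],"fingers":0.4},{"dp":[-0.025,-0.18,0],"delta_rot":[0,-0.02,-0.4],"fingers":0.4},{"dp":[-0.02,-0.18,0],"delta_rot":[0,-0.02,-0.4],"fingers":0.4},{"dp":[-0.01,-0.18,0],"delta_rot":[0,-0.02,-0.4],"fingers":0.4},{"dp":[0,-0.18,0],"delta_rot":[0,0,-0.4],"fingers":0.4}]}}

```text
clock: 3.6
position: [0.5363, 0.0184, 0.2116]
ee_rot: [-0.0, 1.0, 0.014, -0.005]
contact_force: [-0.4, -0.8, -2.2]
width: 0.0492
gripper_force: 54.1
```

Emit:
{"api": "servo_tool", "payload": {"moves": [{"dp":[0,-0.18,0.02],"delta_rot":[0,0,-0.4],"fingers":0.4},{"dp":[0.01,-0.18,0.02],"delta_rot":[0,0,-0.4],"fingers":0.4},{"dp":[0.02,-0.18,0.02],"delta_rot":[0,0,-0.4],"fingers":0.4},{"dp":[0.03,-0.14,0.02],"delta_rot":[0,0,-0.4],"fingers":0.4},{"dp":[0.03,-0.1,0],"delta_rot":[0,0,-0.3],"fingers":0.4}]}}

```text
clock: 4.1
position: [0.5385, 0.1763, 0.1949]
ee_rot: [-0.001, 0.994, 0.11, -0.006]
contact_force: [-0.2, -0.2, -3.3]
width: 0.0493
gripper_force: 54.0
```

Emit:
{"api": "servo_tool", "payload": {"moves": [{"dp":[0,0,0.1],"delta_rot":[0,0,0],"fingers":0.4},{"dp":[0,0,0.05],"delta_rot":[0,0,0],"fingers":0.4},{"dp":[0,0,0],"delta_rot":[0,0,0],"fingers":0.4}]}}

```text
clock: 4.4
position: [0.5379, 0.174, 0.1646]
ee_rot: [-0.0, 0.994, 0.108, -0.007]
contact_force: [-0.2, -0.4, -2.9]
width: 0.0493
gripper_force: 54.1
```

Run:
```python
from h import *
im,d,c=grab("side"); cv2.imwrite("pics/side2.png",cv2.resize(im[130:400,160:480,::-1],None,fx=2.2,fy=2.2))
go(.5379,.1748,.125,12.45,step=.02)
```

```text
t 4.45 p [0.5389 0.1739 0.166 ] yaw 12.4 w 0.0491 gf 54.1 F [ 0.1  0.1 -2.2] n 3
total dp units [-0.002 -0.005  0.205] rot units [-0.016  0.105 -0.009]
0 [-0.001 -0.002  0.068] [-0.01  0.03 -0.  ]
1 [-0.001 -0.002  0.068] [-0.01  0.03 -0.  ]
2 [-0.001 -0.002  0.068] [-0.01  0.03 -0.  ]
```

View pics/side2.png

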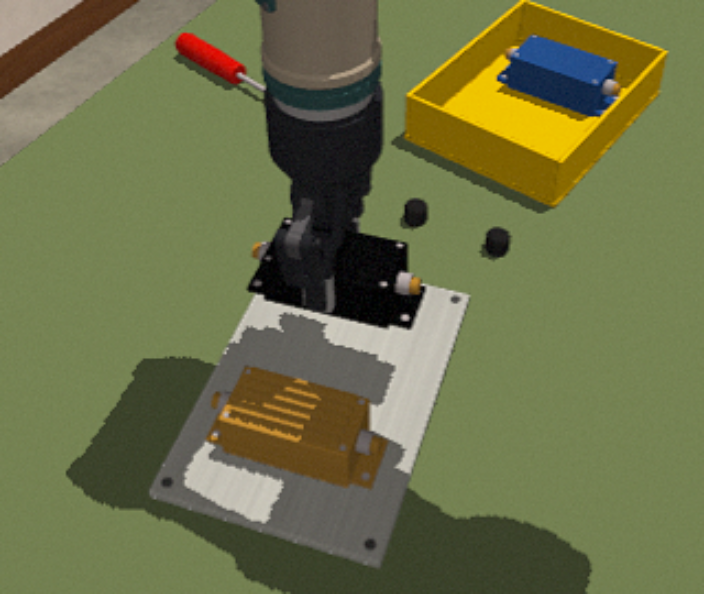

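The filter is in the gripper above the empty side of the tray, parallel to the amplifier. I'll lower it, slowing near the tray.

Emit:
{"api": "servo_tool", "payload": {"moves": [{"dp":[0,0,0.1],"delta_rot":[0,0.1,0],"fingers":0.4},{"dp":[0,0,0.1],"delta_rot":[0,0,0],"fingers":0.4},{"dp":[0,0,0.08],"delta_rot":[0,0,0],"fingers":0.4},{"dp":[0,0,0.04],"delta_rot":[0,0,0],"fingers":0.4},{"dp":[0,0,0],"delta_rot":[0,0,0],"fingers":0.4}]}}

```text
clock: 4.95
position: [0.5399, 0.174, 0.1032]
ee_rot: [-0.001, 0.994, 0.108, 0.001]
contact_force: [-0.7, 0.8, -2.5]
width: 0.0493
gripper_force: 54.2
```

Emit:
{"api": "servo_tool", "payload": {"moves": [{"dp":[0,0,0.01],"delta_rot":[0,0,0],"fingers":0.4},{"dp":[0,0,0.01],"delta_rot":[0,0,0],"fingers":0.4},{"dp":[0,0,0],"delta_rot":[0,0,0],"fingers":0.4}]}}

```text
clock: 5.25
position: [0.5406, 0.1746, 0.1005]
ee_rot: [-0.001, 0.994, 0.108, 0.003]
contact_force: [-0.3, 0.4, -3.9]
width: 0.0491
gripper_force: 54.2
```

Run:
```python
from h import *
go(.5379,.1748,.092,12.45,step=.02)
im,d,c=grab("side");P=world(c,d);H,h,s,v,u,r=masks(im)
# lowest dark points of the filter's facing side
m=(u>270)&(u<360)&(r>225)&(r<290)&(v<60)&(P[...,2]>.008)&(P[...,2]<.08)
q=P[m];e=np.array([np.cos(np.radians(12.45)),np.sin(np.radians(12.45))]);x=q[:,:2]@e-np.array([.5379,.1748])@e
for a in np.arange(-.065,.066,.013):
    k=(x>a)&(x<a+.013)
    if k.sum()>5: print(round(a,3),np.round(np.percentile(q[k,2],[3,97]),4),k.sum())
```

```text
t 5.25 p [0.5406 0.1746 0.1005] yaw 12.42 w 0.0491 gf 54.2 F [-0.3  0.4 -3.9] n 1
total dp units [-0.013 -0.004  0.042] rot units [-0.015 -0.052 -0.005]
0 [-0.013 -0.004  0.042] [-0.02 -0.05 -0.01]
-0.052 [0.047  0.0621] 140
-0.039 [0.0561 0.0622] 201
-0.026 [0.0106 0.0624] 238
-0.013 [0.0477 0.0792] 199
-0.0 [0.0572 0.0794] 18
0.013 [0.0346 0.0609] 13
0.026 [0.0307 0.0611] 89
0.039 [0.0269 0.0625] 141
0.052 [0.0222 0.0268] 45
```

Emit:
{"api": "servo_tool", "payload": {"moves": [{"dp":[-0.005,0,0.015],"delta_rot":[0,0,0],"fingers":0.4},{"dp":[0,0,0.01],"delta_rot":[0,0,0],"fingers":0.4},{"dp":[0,0,0.005],"delta_rot":[0,0,0],"fingers":0.4},{"dp":[0,0,0],"delta_rot":[0,0,0],"fingers":0.4}]}}

```text
clock: 5.7
position: [0.5391, 0.1744, 0.0937]
ee_rot: [-0.001, 0.994, 0.108, 0.002]
contact_force: [-0.5, -0.3, -3.2]
width: 0.0491
gripper_force: 54.2
```

Emit:
{"api": "servo_tool", "payload": {"moves": [{"dp":[0,0,0.005],"delta_rot":[0,0,0],"fingers":0.4},{"dp":[0,0,0.005],"delta_rot":[0,0,0],"fingers":0.4},{"dp":[0,0,0],"delta_rot":[0,0,0],"fingers":0.4}]}}

```text
clock: 6.0
position: [0.5394, 0.1744, 0.0921]
ee_rot: [-0.001, 0.994, 0.108, 0.002]
contact_force: [0.3, -0.1, -1.2]
width: 0.0489
gripper_force: 54.2
```

Emit:
{"api": "servo_tool", "payload": {"moves": [{"dp":[0,0,0.005],"delta_rot":[0,0,0],"fingers":0.4},{"dp":[0,0,0.005],"delta_rot":[0,0,0],"fingers":0.4},{"dp":[0,0,0],"delta_rot":[0,0,0],"fingers":0.4}]}}

```text
clock: 6.3
position: [0.5394, 0.1744, 0.092]
ee_rot: [-0.001, 0.994, 0.108, 0.003]
contact_force: [-3.0, -0.3, 12.2]
width: 0.0493
gripper_force: 55.8
```

Contact is made. I'll release and rise.

Emit:
{"api": "servo_tool", "payload": {"moves": [{"dp":[0,0,0],"delta_rot":[0,0,0],"fingers":0.55},{"dp":[0,0,0],"delta_rot":[0,0,0],"fingers":0.7},{"dp":[0,0,0],"delta_rot":[0,0,0],"fingers":0.8},{"dp":[0,0,0],"delta_rot":[0,0,0],"fingers":0.8},{"dp":[0,0,0],"delta_rot":[0,0,0],"fingers":0.8}]}}

```text
clock: 6.8
position: [0.5393, 0.1744, 0.0897]
ee_rot: [-0.001, 0.994, 0.108, 0.002]
contact_force: [-0.1, 0.1, 0.2]
width: 0.0678
gripper_force: 0.0
```

Emit:
{"api": "servo_tool", "payload": {"moves": [{"dp":[0,0,-0.05],"delta_rot":[0,0,0],"fingers":0.8},{"dp":[0,0,-0.15],"delta_rot":[0,0,0],"fingers":0.8},{"dp":[0,0,-0.2],"delta_rot":[0,0,0],"fingers":0.8},{"dp":[0,0,-0.1],"delta_rot":[0,0,0],"fingers":0.8},{"dp":[0,0,0],"delta_rot":[0,0,0],"fingers":0.8}]}}

```text
clock: 7.3
position: [0.541, 0.1746, 0.194]
ee_rot: [-0.001, 0.994, 0.108, 0.006]
contact_force: [0.8, -0.7, 0.6]
width: 0.0684
gripper_force: 0.0
```

Run:
```python
from h import *
print(np.round(readout.get_state()["qpos"],2))
im,d,c=grab("side");P=world(c,d)
m=np.abs(P[...,2]-.052)<.003
H,h,s,v,u,r=masks(im); m&=(v<60)&(u>240)&(u<390)&(r>220)&(r<300)
m=cv2.morphologyEx(m.astype(np.uint8),cv2.MORPH_OPEN,np.ones((3,3)))>0
print(rect(P,m,.0,.1))
cv2.imwrite("pics/side3.png",cv2.resize(im[130:400,160:480,::-1],None,fx=2.2,fy=2.2))
go(.5596,.0767,.19,102.45)
```

```text
[0.19 0.34 1.7  0.   1.09 1.54]
(array([0.5366, 0.1746]), array([0.0957, 0.0513]), np.float64(12.5), 0.0519, 1275)
t 7.35 p [0.5398 0.1743 0.1919] yaw 12.42 w 0.0681 gf 0.0 F [-0.8 -0.3 -0.3] n 16
total dp units [-0.008  0.498  0.009] rot units [  0.055  -0.078 -15.713]
0 [-0.001  0.031  0.001] [ 0.   -0.   -0.98]
1 [-0.004  0.031  0.001] [ 0.   -0.   -0.98]
2 [-0.007  0.03   0.001] [ 0.   -0.   -0.98]
3 [-0.01   0.03   0.001] [ 0.   -0.   -0.98]
4 [-0.012  0.029  0.001] [ 0.   -0.   -0.98]
5 [-0.015  0.027  0.001] [ 0.   -0.   -0.98]
6 [-0.018  0.026  0.001] [ 0.   -0.   -0.98]
7 [-0.02   0.024  0.001] [ 0.   -0.   -0.98]
8 [-0.022  0.022  0.001] [ 0.   -0.   -0.98]
9 [-0.024  0.019  0.001] [ 0.   -0.   -0.98]
10 [-0.026  0.017  0.001] [ 0.   -0.   -0.98]
11 [-0.028  0.014  0.001] [ 0.   -0.   -0.98]
12 [-0.029  0.011  0.001] [ 0.   -0.   -0.98]
13 [-0.03   0.009  0.001] [ 0.   -0.   -0.98]
14 [-0.031  0.006  0.001] [ 0.   -0.   -0.98]
15 [-0.031  0.003  0.001] [ 0.   -0.   -0.98]
```

View pics/side3.png

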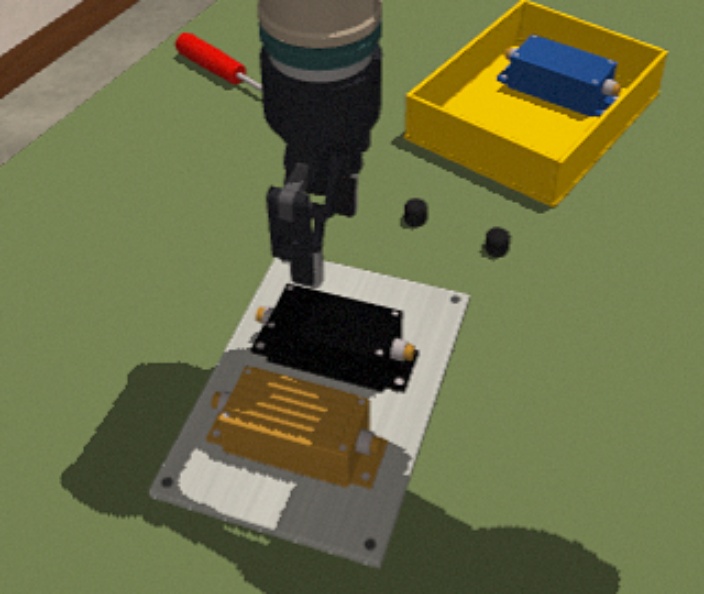

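The filter stands on its feet at (0.537,0.175), yaw 12.5°, parallel to the amplifier with a 35 mm gap. I'll back off to its far side, turn 90° and push with both fingertips.

Emit:
{"api": "servo_tool", "payload": {"moves": [{"dp":[0,0.15,0],"delta_rot":[0,0,-1],"fingers":0.5},{"dp":[0,0.15,0],"delta_rot":[0,0,-1],"fingers":0.5},{"dp":[0,0,0],"delta_rot":[0,0,-1],"fingers":0.5},{"dp":[0,0,0],"delta_rot":[0,0,-1],"fingers":0.5},{"dp":[0,0,0],"delta_rot":[0,0,-1],"fingers":0.5}]}}

```text
clock: 7.85
position: [0.5538, 0.1158, 0.1881]
ee_rot: [-0.001, 0.936, 0.352, 0.0]
contact_force: [0.6, 0.1, 0.8]
width: 0.0428
gripper_force: 0.0
```

Emit:
{"api": "servo_tool", "payload": {"moves": [{"dp":[0,0,0],"delta_rot":[0,0,-1],"fingers":0.5},{"dp":[0,0,0],"delta_rot":[0,0,-1],"fingers":0.5},{"dp":[0,0,0],"delta_rot":[0,0,-1],"fingers":0.5},{"dp":[0,0,0],"delta_rot":[0,0,-1],"fingers":0.5},{"dp":[0,0,0],"delta_rot":[0,0,-1],"fingers":0.5}]}}

```text
clock: 8.35
position: [0.5537, 0.1162, 0.1881]
ee_rot: [-0.001, 0.819, 0.573, 0.001]
contact_force: [0.3, 0.3, 0.6]
width: 0.0425
gripper_force: 0.0
```

Emit:
{"api": "servo_tool", "payload": {"moves": [{"dp":[0,0,0],"delta_rot":[0,0,-1],"fingers":0.5},{"dp":[0,0,0],"delta_rot":[0,0,-1],"fingers":0.5},{"dp":[0,0,0],"delta_rot":[0,0,-1],"fingers":0.5},{"dp":[0,0,0],"delta_rot":[0,0,-1],"fingers":0.5},{"dp":[0,0,0],"delta_rot":[0,0,-1],"fingers":0.5}]}}

```text
clock: 8.85
position: [0.5537, 0.1162, 0.1881]
ee_rot: [-0.001, 0.652, 0.758, 0.001]
contact_force: [0.2, -0.2, 0.2]
width: 0.0425
gripper_force: 0.0
```

Emit:
{"api": "servo_tool", "payload": {"moves": [{"dp":[0,0,0],"delta_rot":[0,0,-0.7],"fingers":0.5},{"dp":[0,0,0],"delta_rot":[0,0,0],"fingers":0.5},{"dp":[0,0,0],"delta_rot":[0,0,0],"fingers":0.5}]}}

```text
clock: 9.15
position: [0.5541, 0.1163, 0.1888]
ee_rot: [-0.0, 0.627, 0.779, 0.001]
contact_force: [0.0, -0.6, -0.7]
width: 0.0429
gripper_force: 0.0
```

Run:
```python
from h import *
go(.5509,.1162,.092,102.45,step=.025)
im,d,c=grab("side");P=world(c,d);H,h,s,v,u,r=masks(im)
# both tops from the same picture
print("amp",rect(P,(s>120)&(h>10)&(h<28)&(u>240)&(u<345)&(r>285)&(r<360),.049,.07))
m=(v<60)&(u>240)&(u<390)&(r>250)&(r<310)&(np.abs(P[...,2]-.052)<.003)
print("fil",rect(P,cv2.morphologyEx(m.astype(np.uint8),cv2.MORPH_OPEN,np.ones((3,3)))>0,0,.1))
```

```text
t 9.15 p [0.5541 0.1163 0.1888] yaw 102.29 w 0.0429 gf 0.0 F [ 0.  -0.6 -0.7] n 4
total dp units [ 0.002 -0.017  0.484] rot units [ 0.02  -0.019 -0.028]
0 [ 0.001 -0.004  0.121] [ 0.   -0.   -0.01]
1 [ 0.001 -0.004  0.121] [ 0.   -0.   -0.01]
2 [ 0.001 -0.004  0.121] [ 0.   -0.   -0.01]
3 [ 0.001 -0.004  0.121] [ 0.   -0.   -0.01]
amp (array([0.5224, 0.2344]), array([0.1007, 0.096 ]), np.float64(-77.4), 0.0555, 1707)
fil (array([0.5364, 0.1749]), array([0.0959, 0.0516]), np.float64(13.46), 0.052, 1265)
```

Emit:
{"api": "servo_tool", "payload": {"moves": [{"dp":[0,-0.017,0.12],"delta_rot":[0,0,-0.03],"fingers":0.5},{"dp":[0,0,0.12],"delta_rot":[0,0,0],"fingers":0.5},{"dp":[0,0,0.12],"delta_rot":[0,0,0],"fingers":0.5},{"dp":[0,0,0.11],"delta_rot":[0,0,0],"fingers":0.5},{"dp":[0,0,0],"delta_rot":[0,0,0],"fingers":0.5}]}}

```text
clock: 9.7
position: [0.5495, 0.1156, 0.0929]
ee_rot: [-0.002, 0.626, 0.78, -0.0]
contact_force: [-1.2, 0.7, -0.0]
width: 0.0425
gripper_force: 0.0
```

Emit:
{"api": "servo_tool", "payload": {"moves": [{"dp":[0.04,0,0],"delta_rot":[0,0,0],"fingers":0.5},{"dp":[0.03,0,0],"delta_rot":[0,0,0],"fingers":0.5},{"dp":[0.02,0,0],"delta_rot":[0,0,0],"fingers":0.5},{"dp":[0.02,0,0],"delta_rot":[0,0,0],"fingers":0.5}]}}

```text
clock: 10.1
position: [0.5474, 0.138, 0.0969]
ee_rot: [0.001, 0.625, 0.78, 0.003]
contact_force: [0.5, -0.0, -0.6]
width: 0.0429
gripper_force: 0.0
```

Run:
```python
from h import *
go(.5381,.1738,.092,102.45,step=.025)
im,d,c=grab("side");P=world(c,d);H,h,s,v,u,r=masks(im)
m=(v<60)&(u>240)&(u<390)&(r>250)&(r<320)&(np.abs(P[...,2]-.052)<.003)
print("fil",rect(P,cv2.morphologyEx(m.astype(np.uint8),cv2.MORPH_OPEN,np.ones((3,3)))>0,0,.1))
m=(s>120)&(h>10)&(h<28)&(u>240)&(u<345)&(r>285)&(r<360)
q=P[m];print(np.percentile(q,[1,50,99],axis=0))
```

```text
t 10.1 p [0.5474 0.138  0.0969] yaw 102.57 w 0.0429 gf 0.0 F [ 0.5 -0.  -0.6] n 2
total dp units [ 0.185 -0.006  0.025] rot units [ 0.063 -0.014  0.021]
0 [ 0.092 -0.003  0.012] [ 0.03 -0.01  0.01]
1 [ 0.092 -0.003  0.012] [ 0.03 -0.01  0.01]
fil (array([0.5368, 0.1732]), array([0.0957, 0.0529]), np.float64(12.29), 0.052, 1260)
[[0.45434493 0.19653256 0.01408559]
 [0.50869442 0.26960025 0.05185088]
 [0.57493693 0.29254048 0.06216159]]
```

Emit:
{"api": "servo_tool", "payload": {"moves": [{"dp":[0.02,0,0.01],"delta_rot":[0,0,0],"fingers":0.5},{"dp":[0.02,0,0],"delta_rot":[0,0,0],"fingers":0.5},{"dp":[0.02,0,0],"delta_rot":[0,0,0],"fingers":0.5},{"dp":[0.02,0,0],"delta_rot":[0,0,0],"fingers":0.5},{"dp":[0.02,0,0],"delta_rot":[0,0,0],"fingers":0.5}]}}

```text
clock: 10.65
position: [0.5427, 0.157, 0.0939]
ee_rot: [0.001, 0.626, 0.78, 0.002]
contact_force: [1.1, -2.1, 1.1]
width: 0.0425
gripper_force: 1.0
```

Run:
```python
from h import *
go(.5381,.1738,.092,102.45,step=.025)
im,d,c=grab("side");P=world(c,d);H,h,s,v,u,r=masks(im)
m=(v<60)&(u>240)&(u<390)&(r>250)&(r<320)&(np.abs(P[...,2]-.052)<.003)
print("fil",rect(P,cv2.morphologyEx(m.astype(np.uint8),cv2.MORPH_OPEN,np.ones((3,3)))>0,0,.1))
cv2.imwrite("pics/side4.png",cv2.resize(im[200:380,200:420,::-1],None,fx=3,fy=3))
```

```text
t 10.65 p [0.5427 0.157  0.0939] yaw 102.55 w 0.0425 gf 1.0 F [ 1.1 -2.1  1.1] n 1
total dp units [ 0.087 -0.004  0.01 ] rot units [ 0.043 -0.014  0.017]
0 [ 0.087 -0.004  0.01 ] [ 0.04 -0.01  0.02]
fil (array([0.5323, 0.1918]), array([0.0958, 0.0528]), np.float64(12.65), 0.052, 1331)
```

View pics/side4.png

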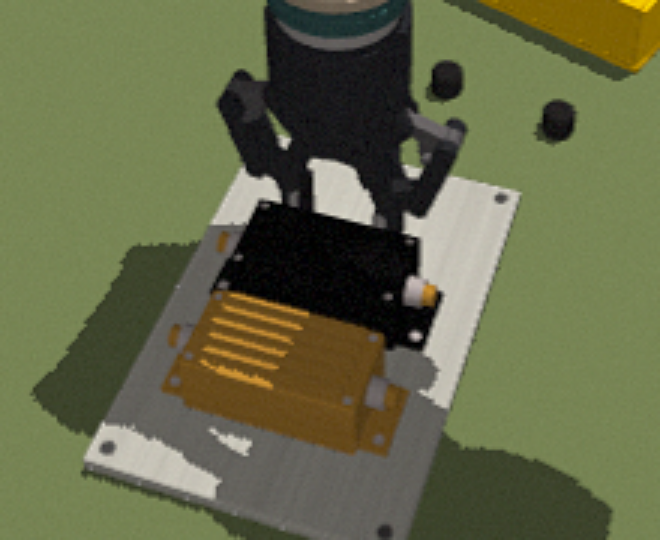

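The filter slides squarely ahead of both fingers, with about 17 mm to go. I'll continue and slow down to contact.

Emit:
{"api": "servo_tool", "payload": {"moves": [{"dp":[0.02,0,0],"delta_rot":[0,0,0],"fingers":0.5},{"dp":[0.02,0,0],"delta_rot":[0,0,0],"fingers":0.5},{"dp":[0.015,0,0],"delta_rot":[0,0,0],"fingers":0.5},{"dp":[0.01,0,0],"delta_rot":[0,0,0],"fingers":0.5},{"dp":[0,0,0],"delta_rot":[0,0,0],"fingers":0.5}]}}

```text
clock: 11.2
position: [0.5396, 0.1701, 0.0938]
ee_rot: [0.0, 0.626, 0.78, 0.002]
contact_force: [-0.1, -0.4, -0.3]
width: 0.043
gripper_force: 0.0
```

Emit:
{"api": "servo_tool", "payload": {"moves": [{"dp":[0.005,0,0],"delta_rot":[0,0,0],"fingers":0.5},{"dp":[0.005,0,0],"delta_rot":[0,0,0],"fingers":0.5}]}}

```text
clock: 11.4
position: [0.5393, 0.1714, 0.0938]
ee_rot: [0.001, 0.626, 0.78, 0.002]
contact_force: [-0.5, -1.6, -0.2]
width: 0.0424
gripper_force: 0.7
```

Run:
```python
from h import *
go(.5381,.1738,.092,102.45,step=.025)
im,d,c=grab("side");P=world(c,d);H,h,s,v,u,r=masks(im)
m=(v<60)&(u>240)&(u<390)&(r>250)&(r<320)&(np.abs(P[...,2]-.052)<.003)
print("fil",rect(P,cv2.morphologyEx(m.astype(np.uint8),cv2.MORPH_OPEN,np.ones((3,3)))>0,0,.1))
```

```text
t 11.4 p [0.5393 0.1714 0.0938] yaw 102.54 w 0.0424 gf 0.7 F [-0.5 -1.6 -0.2] n 1
total dp units [ 0.013 -0.003  0.009] rot units [ 0.039 -0.015  0.016]
0 [ 0.013 -0.003  0.009] [ 0.04 -0.01  0.02]
fil (array([0.5294, 0.2059]), array([0.0963, 0.053 ]), np.float64(11.88), 0.0521, 1376)
```

Emit:
{"api": "servo_tool", "payload": {"moves": [{"dp":[0.005,0,0],"delta_rot":[0,0,0],"fingers":0.5},{"dp":[0.005,0,0],"delta_rot":[0,0,0],"fingers":0.5}]}}

```text
clock: 11.65
position: [0.5388, 0.1735, 0.0938]
ee_rot: [0.001, 0.626, 0.78, 0.002]
contact_force: [0.3, -1.4, -0.6]
width: 0.0431
gripper_force: 0.6
```

Emit:
{"api": "servo_tool", "payload": {"moves": [{"dp":[0.005,0,0],"delta_rot":[0,0,0],"fingers":0.5},{"dp":[0,0,0],"delta_rot":[0,0,0],"fingers":0.5}]}}

```text
clock: 11.85
position: [0.5386, 0.1745, 0.0938]
ee_rot: [0.001, 0.626, 0.78, 0.002]
contact_force: [0.4, -0.5, -1.4]
width: 0.0428
gripper_force: 0.4
```

Emit:
{"api": "servo_tool", "payload": {"moves": [{"dp":[0.005,0,0],"delta_rot":[0,0,0],"fingers":0.5},{"dp":[0,0,0],"delta_rot":[0,0,0],"fingers":0.5}]}}

```text
clock: 12.05
position: [0.5386, 0.1747, 0.0939]
ee_rot: [0.001, 0.625, 0.78, 0.002]
contact_force: [1.1, -4.9, -0.0]
width: 0.0429
gripper_force: 2.5
```

Emit:
{"api": "servo_tool", "payload": {"moves": [{"dp":[0.005,0,0],"delta_rot":[0,0,0],"fingers":0.5},{"dp":[0,0,0],"delta_rot":[0,0,0],"fingers":0.5}]}}

```text
clock: 12.25
position: [0.5386, 0.1748, 0.0939]
ee_rot: [0.002, 0.625, 0.78, 0.001]
contact_force: [0.9, -7.9, -0.2]
width: 0.0428
gripper_force: 4.2
```

Emit:
{"api": "servo_tool", "payload": {"moves": [{"dp":[0.005,0,0],"delta_rot":[0,0,0],"fingers":0.5},{"dp":[0,0,0],"delta_rot":[0,0,0],"fingers":0.5},{"dp":[0,0,0],"delta_rot":[0,0,0],"fingers":0.5}]}}

```text
clock: 12.55
position: [0.5386, 0.1749, 0.0939]
ee_rot: [0.002, 0.625, 0.781, 0.001]
contact_force: [2.2, -10.6, -0.6]
width: 0.0429
gripper_force: 5.7
```

Position has stalled while the force rises, so the filter is flush. I'll back off, rise and check from above.

Emit:
{"api": "servo_tool", "payload": {"moves": [{"dp":[-0.03,0,0],"delta_rot":[0,0,0],"fingers":0.5},{"dp":[-0.1,0,0],"delta_rot":[0,0,0],"fingers":0.5},{"dp":[-0.15,0,-0.15],"delta_rot":[0,0,0],"fingers":0.5},{"dp":[-0.15,0,-0.2],"delta_rot":[0,0,0],"fingers":0.5},{"dp":[-0.15,0,-0.2],"delta_rot":[0,0,0],"fingers":0.5}]}}

```text
clock: 13.05
position: [0.5626, 0.0636, 0.2046]
ee_rot: [-0.0, 0.626, 0.78, 0.002]
contact_force: [2.0, 0.1, -0.3]
width: 0.0427
gripper_force: 0.0
```

Emit:
{"api": "servo_tool", "payload": {"moves": [{"dp":[-0.2,0,-0.1],"delta_rot":[0,0,0],"fingers":0.5},{"dp":[-0.2,0,0],"delta_rot":[0,0,0],"fingers":0.5},{"dp":[-0.2,0,0],"delta_rot":[0,0,0],"fingers":0.5},{"dp":[-0.2,0,0],"delta_rot":[0,0,0],"fingers":0.5},{"dp":[0,0,0],"delta_rot":[0,0,0],"fingers":0.5}]}}

```text
clock: 13.55
position: [0.5991, -0.0966, 0.2236]
ee_rot: [0.002, 0.627, 0.779, 0.002]
contact_force: [0.2, 0.7, 0.5]
width: 0.0427
gripper_force: 0.0
```

Run:
```python
from h import *
im,d,c=grab("top");P=world(c,d);H,h,s,v,u,r=masks(im)
box=(u>185)&(u<262)&(r>220)&(r<305)
A=rect(P,box&(s>120)&(h>10)&(h<28),.046,.07);m=box&(v<70)&(s<80)&(np.abs(P[...,2]-.052)<.004)
F=rect(P,cv2.morphologyEx(m.astype(np.uint8),cv2.MORPH_OPEN,np.ones((3,3)))>0,0,.1)
t=rect(P,(u>170)&(u<310)&(r>200)&(r<310),.008,.018)
print("amp",A,"\nfil",F,"\ntray",t)
a=np.radians(12.45);D=F[0]-A[0];print("rel x,y",D@[np.cos(a),np.sin(a)],D@[-np.sin(a),np.cos(a)])
cv2.imwrite("pics/top2.png",cv2.resize(im[195:315,165:315,::-1],None,fx=5,fy=5))
print(readout.get_state()["position"],readout.get_state()["contact_force"])
```

```text
amp (array([0.5197, 0.2572]), array([0.0969, 0.0512]), np.float64(12.08), 0.0544, 978) 
fil (array([0.5216, 0.1985]), array([0.0749, 0.0413]), np.float64(-8.53), 0.0525, 252) 
tray (array([0.5316, 0.2053]), array([0.2505, 0.1716]), np.float64(-77.39), 0.0126, 5729)
rel x,y -0.010799668762464099 -0.057729257353798115
[ 0.59811152 -0.09416775  0.22338962] [-0.70315982  1.04767276 -0.26131357]
```

View pics/top2.png

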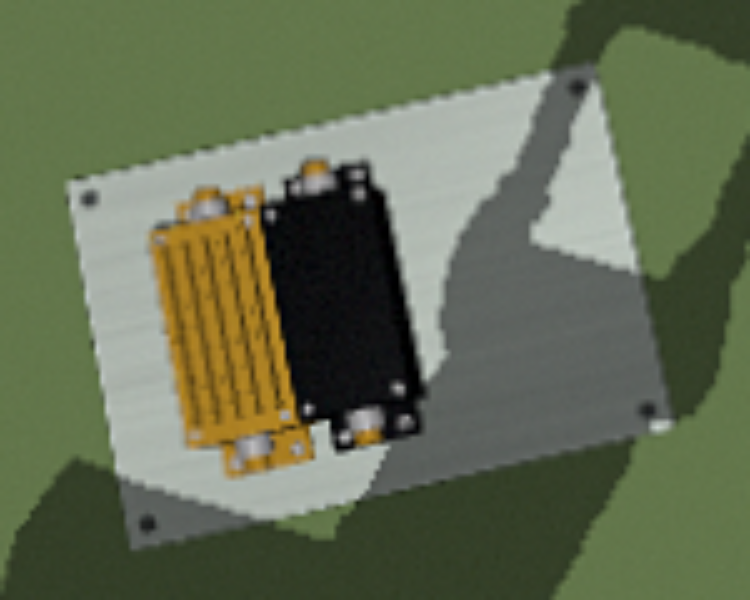

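The picture shows the filter flush against the amplifier with no visible gap and the ends about level. The filter mask was poor because dark pixels have noisy saturation, so I'll remeasure.

Run:
```python
from h import *
a=np.radians(12.45)
def op(m): return cv2.morphologyEx(m.astype(np.uint8),cv2.MORPH_OPEN,np.ones((3,3)))>0
im,d,c=grab("top");P=world(c,d);H,h,s,v,u,r=masks(im)
A=rect(P,(u>185)&(u<240)&(r>220)&(r<305)&(s>120)&(h>10)&(h<28)&(v>60),.046,.07)
F=rect(P,op((u>210)&(u<262)&(r>220)&(r<300)&(v<60)&(np.abs(P[...,2]-.052)<.005)),0,.1)
D=F[0]-A[0];print(A,F,"rel",D@[np.cos(a),np.sin(a)],D@[-np.sin(a),np.cos(a)])
print("blue",rect(P,(u>418)&(u<465)&(r>220)&(r<290)&(h>95)&(h<130)&(s>120),.041,.053))
im,d,c=grab("side");P=world(c,d);H,h,s,v,u,r=masks(im)
print("side fil",rect(P,op((v<60)&(u>240)&(u<350)&(r>260)&(r<330)&(np.abs(P[...,2]-.052)<.003)),0,.1))
```

```text
(array([0.5196, 0.2572]), array([0.0964, 0.0497]), np.float64(12.97), 0.0541, 963) (array([0.5311, 0.209 ]), array([0.096 , 0.0518]), np.float64(12.97), 0.0526, 970) rel 0.0008382518799092808 -0.04954581045644353
blue (array([ 0.5262, -0.2405]), array([0.0956, 0.0386]), np.float64(-3.75), 0.0453, 679)
side fil (array([0.5284, 0.2087]), array([0.0954, 0.0498]), np.float64(12.65), 0.052, 1310)
```

Relative to the amplifier the filter is at x +0.8 mm, y −49.5 mm and parallel. The blue module is undisturbed and the robot is clear, so I'm handing it in.

```bash
python3 -c "
from rig import manip; print(manip.sign_off())"
```

```text
the job is handed in; nothing more can be done
None
```

The filter stands on its feet on the tray, flush against the amplifier's long side and level to about 1 mm, and the job is handed in at about 14 s; sign-off returned no verdict.

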